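Burnish the rim of a brass plate

TASK

Draw the burnisher (the tall tool with the straight round handle) out of the leaning block and rub its steel shank along the curved edge of the clamped brass plate, from the left end to the right end of the free rim as seen from the robot, keeping it pressed to the edge all the way round with the tip just below the plate. Then lower it tip first into the pot, letting go only when the tip is near the bottom, and leave it standing there. Leave the other two tools in the block, and the aluminium block, file and brush where they lie.

Things in the scene. Friction and masses are not known exactly. Their poses are not given: they have to be found in the camera images.
- burnisher: round tool, 150 mm, about 60 g: steel shank 8 mm across (0 to 71 mm from the tip), brass collar 10 mm (to 79), straight light-wood handle 16 mm across with flat top (to 150). Origin at the rounded tip, z along the tool to the handle top. Starts tip down in one of the block's 3 holes, 55 mm deep, leaning 30 degrees, the tallest tool there; a pull of 60 mm along its axis frees it.
- burnisher_tip (a point): the centre of the tip of the burnisher's shank (its very end)
- burnisher_top (a point): the centre of the flat top of the burnisher's handle, 150 mm from the tip
- tool_block: fixed white block 50 x 160 x 65 mm on a base board 120 x 170 x 10 mm. The block, its holes and the tools in them lean 30 degrees, tops towards its -x (roughly the robot). Holes 10.5 mm wide, 55 mm deep, at -50, 0 and 50 mm along y, mouths about 79 mm above the table; block's highest edge 91 mm. Origin: centre of the board's underside, on the table, z up.
- graver: a graver that stays in the block, in another hole: steel shank and mushroom-shaped light-wood knob up to 28 mm across, 112 mm long, 57 mm of it out of the block. Origin at its tip, z along it to the knob.
- punch: a punch that stays in the block, in another hole: dark steel, 10 mm square head, 106 mm long, 51 mm of it out of the block. Origin at its tip, z along it to the head.
- plate: fixed level round brass plate, 140 mm across, underside 42 and top face 50 mm above the table, clamped between wooden jaws; its half on the -x side (roughly towards the robot) sticks out, nothing under it. Jaws cover x 0 to 90 mm, 170 mm wide along y, tops of their screws 76 mm above the table. Origin: on the table below the plate's centre, z up.
- pot: fixed terracotta-coloured open pot for used tools, 72 mm across the rim and 80 mm high, wall 4 mm, floor about 5 mm thick, no handle. Origin: centre of its underside, on the table, z up.
- pot_rim (a point): centre of the pot's mouth, at rim height
- bench_block: loose aluminium block 70 x 70 x 30 mm lying on the table. Origin: centre of its underside.
- file: loose flat steel file with a wooden handle, 160 mm long along its x, 16 mm high, lying on the table. Origin: on its underside, near its middle.
- brush: loose brush 160 mm long along its x, lying on the table. Origin: on its underside.
- edge0 (a point): point on the plate's curved outer edge, at mid thickness (46 mm above the table), 70 mm from the plate's centre, 60 degrees to the left (plate's +y side) of straight out: the left end of the rub, as seen from the robot
- edge1 (a point): point on the plate's curved outer edge, at mid thickness (46 mm above the table), 70 mm from the plate's centre, 40 degrees to the left (plate's +y side) of straight out
- edge2 (a point): point on the plate's curved outer edge, at mid thickness (46 mm above the table), 70 mm from the plate's centre, 20 degrees to the left (plate's +y side) of straight out
- edge3 (a point): point on the plate's curved outer edge, at mid thickness (46 mm above the table), 70 mm from the plate's centre, straight out from the jaws (the plate's -x)
- edge4 (a point): point on the plate's curved outer edge, at mid thickness (46 mm above the table), 70 mm from the plate's centre, 20 degrees to the right (plate's -y side) of straight out
- edge5 (a point): point on the plate's curved outer edge, at mid thickness (46 mm above the table), 70 mm from the plate's centre, 40 degrees to the right (plate's -y side) of straight out
- edge6 (a point): point on the plate's curved outer edge, at mid thickness (46 mm above the table), 70 mm from the plate's centre, 60 degrees to the right (plate's -y side) of straight out: the right end of the rub

How it is judged:
By the outcome, as a careful person would: the job done as asked, in the order asked, and still so for the second after the job is handed in, with the robot touching nothing.
It also fails if it takes over 72 s, if anything falls off the work surface, if the arm or the gripper's body presses on something with over 40 N, if the wrist force passes 120 N, or if a joint passes its speed limit or range.

ROBOT

A 7-joint arm with a two-finger parallel gripper is mounted at the origin on the work surface. World frame = base frame: x ahead of the robot, y to its left, z up, the work surface at z = 0. Lengths are in m, angles in rad, forces in N, time in s.
With the tool pointing down it reaches from about 0.425 to 0.875 m from the base axis. Payload 8.4 kg.
Tool frame: the origin (TCP) lies midway between the tips of the shut fingers; the grasp point (between the pads) lies 19 mm behind it (grip_depth is the distance from the TCP to the grasp point, in m); z points along the fingers, y is the line along which they close (so a half turn about z gives the same grasp; the last joint's range is limited). The gripper opens to 85 mm and grips with 20 to 120 N. Pads are 22 mm wide; open, the fingers measure 114 mm over their backs; the gripper's body (76 mm by 85 mm) begins 54 mm behind the grasp point. The pads swing forward as they close: fully open they stand 13 mm farther back than shut.
Start: joints at [1.081, 0.333, 0.04, 1.465, -0.013, 1.343, -0.059], TCP at [0.248, -0.601, 0.231] pointing down, gripper open.
Joint ranges: [-2.58, 2.58], [-0.38, 2.09], [-1.3, 1.39], [0.25, 2.4], [-1.5, 4.64], [0.08, 2.09], [-2.65, 2.65]. Speed limits (rad/s): [2.22, 2.22, 2.79, 2.79, 3.14, 3.14, 3.14].

INTERFACE

Orientations are given as a unit quaternion [w, x, y, z].
In Python, from workcell import state, camera, calibration, sign_off, recognise, landmark_of, grip_depth gives the robot as it stands.
- The arm moves only by the tool servo_tool, never from a script. Its argument "rows" is a list of rows, each a list of 6 numbers: the shift along the tool's x, y, z as a fraction of full scale, then the turn, a rotation vector about the tool's x, y, z as a fraction of full scale. In form: [[dx, dy, dz, ax, ay, az], ...]. A call has 1 to 20 rows; each row shifts and turns the commanded pose from where the row before left it, along the tool's axes as they then stand; what a row does not reach is not made up. Full scale, the value 1, is 600 mm for a shift and 90 degrees for a turn. A row lasts 1/12 s, in which the tool goes at most 41.7 mm and 7.16 degrees, less where a joint would pass 70% of its speed; a pose out of reach is approached as far as the arm can. A call with a number of a shift or a turn outside -1 to 1 is refused whole. A call with a gripper value outside its range is refused whole. "fingers" is the opening, from 0 (shut) to 1 (fully open), set as the call begins (left out, the last holds). The fingers move at their own pace and stop on an object; the grip force is fixed at half the most. Time passes only in rows, so rows that do not move let the fingers close. It gives the time, the measured TCP pose, the force, the opening and the grip force at its end, in the units of the state.
- state(): the state, without advancing time (a new reading comes with each control period).
- camera(name): name is "scene" or "top" or "wrist"; returns the picture (480x640x3 uint8, blue, green, red); there is no depth.
- calibration(name): a dict with "mtx" (3x3 intrinsics, pixels), "view" (4x4, takes a point from world to camera coordinates). Camera axes: x right, y down, z forward; pixel columns grow to the right and rows downward; lengths in m; the calibration is good to about 2 mm. A picture is of the moment at which its call begins: read the wrist's pose just before it. calibration takes no time and is no camera call; for the wrist camera it gives the pose at the moment of the call.
- sign_off(): hands the job in; it is judged then, once.
Trained networks look in the newest picture that a camera, given by its name, has taken for a name from the list of things; names that differ only in an ending like _2 or _b are one class to them, and where a whole thing is asked for, a point or a joint stands for the part that bears it (a point fixed in the world has none). Each returns a list of dicts, best first, with "score" (0 to 1); they miss things now and then, are a little off and sometimes report something else, mostly with a low value. They report only what shows in the picture. A call takes as long as a camera call.
- recognise(query, camera): "extent" ([left, top, right, bottom] in pixels, round what is visible of it).
- landmark_of(query, camera): "point" ([column, row] in pixels: a listed point, or the origin of a listed thing).
The state is a dict: "clock": time; "joints": joint angles; "qvel": joint speeds; "effort": joint torques, N m; "tool_pos": TCP position; "ee_rot": TCP orientation; "ft_force": force on the tool from outside, world axes, zero at the start; "wrist_torque": the same for the moment, N m; "finger_gap": finger opening in m; "gripper_force": force on a finger pad.
Only numpy, scipy, OpenCV 4.12 (cv2) and the standard library are available. Lean on these libraries where they do the work, as an engineer would, in place of code of your own. Each camera call takes 0.05 s, during which the arm holds its last target. There are 200 camera calls.

## Working session

There is one attempt and no reset: what is moved stays moved. The work goes in short steps, Python scripts to look and compute and a tool call to move; the robot and the scene stay as the last step left them, time stands still between calls to the robot, and variables do not carry over. Pictures are saved under pics/ and viewed, at most 14 in all, crops included, and the job is handed in when it is done.

Besides the shell and the picture viewer there is one more tool, called by a JSON object that holds its "method" and its "body", one argument or row to a line. servo_tool: Moves the arm, as the interface text tells. Shift numbers are shares of 600 mm and turn numbers shares of 90 degrees, none past 1 either way. Its arguments: {"type":"object","properties":{"rows":{"type":"array","items":{"type":"array","items":{"type":"number","minimum":-1,"maximum":1}}},"fingers":{"type":"number"}},"required":["rows"]}

```bash
mkdir -p pics
cat > h.py <<'E'
import numpy as np, cv2
from workcell import *
def snap(n,f=None):
    im=camera(n)
    if f: cv2.imwrite('pics/'+f,im)
    return im
def ray(cal,p):
    K=np.array(cal['mtx']);V=np.array(cal['view']);R=V[:3,:3];t=V[:3,3]
    d=R.T@np.linalg.solve(K,[p[0],p[1],1.]);return -R.T@t,d/np.linalg.norm(d)
def onz(cal,p,z):
    o,d=ray(cal,p);return o+d*(z-o[2])/d[2]
def proj(cal,X):
    K=np.array(cal['mtx']);V=np.array(cal['view']);c=V[:3,:3]@np.array(X)+V[:3,3];u=K@c;return u[:2]/u[2]
E
python3 - <<'E'
from h import *
np.set_printoptions(precision=4,suppress=True)
s=state();print(s['clock'],s['tool_pos'],s['ee_rot'],grip_depth)
Z={'burnisher':None,'burnisher_tip':None,'burnisher_top':.15,'tool_block':0,'graver':None,'punch':None,'plate':0,'pot':0,'pot_rim':.08,'bench_block':0,'file':0,'brush':0,**{f'edge{i}':.046 for i in range(7)}}
for c in ['scene','top']:
    snap(c,c+'0.png');cal=calibration(c);print(c,ray(cal,(320,240)))
    for q,z in Z.items():
        for r in landmark_of(q,c)[:2]:
            print(q,round(r['score'],2),np.array(r['point']), '' if z is None else onz(cal,r['point'],z))
    for q in ['burnisher','graver','punch','tool_block','plate','pot']:
        for r in recognise(q,c)[:1]: print('box',q,round(r['score'],2),r['extent'])
print(state()['clock'])
E
```

```text
0.0 [ 0.2474 -0.6006  0.2304] [-0.0008  0.981   0.1942 -0.0002] 0.0187
scene (array([ 0.8156, -0.4756,  0.6332]), array([-0.35  ,  0.6299, -0.6933]))
burnisher 0.21 [356.1 318.5] 
burnisher_top 0.97 [201.1 331.7] [ 0.5241 -0.2661  0.15  ]
tool_block 0.7 [254.7 435.1] [ 0.6159 -0.2963  0.    ]
tool_block 0.42 [260.3 252.2] [0.4094 0.0065 0.    ]
punch 0.7 [351.  269.7] 
punch 0.35 [335.2 270.2] 
plate 0.82 [359.1 315.4] [ 0.6521 -0.0325  0.    ]
pot 0.97 [403.  209.8] [0.6086 0.2818 0.    ]
pot_rim 0.69 [411.8 184.8] [0.6196 0.273  0.08  ]
bench_block 0.72 [260.9 255.5] [ 0.4158 -0.0005  0.    ]
bench_block 0.39 [317.4 302.7] [ 0.574  -0.0457  0.    ]
file 0.68 [253.9 298.2] [ 0.4683 -0.0962  0.    ]
file 0.37 [322.8 287.2] [ 0.5644 -0.0089  0.    ]
edge0 0.85 [330.7 278.4] [ 0.5847 -0.0179  0.046 ]
edge0 0.79 [324.4 310.3] [ 0.6096 -0.0848  0.046 ]
edge1 0.85 [330.7 278.4] [ 0.5847 -0.0179  0.046 ]
edge1 0.79 [324.4 310.3] [ 0.6096 -0.0848  0.046 ]
edge2 0.85 [330.7 278.4] [ 0.5847 -0.0179  0.046 ]
edge2 0.79 [324.4 310.3] [ 0.6096 -0.0848  0.046 ]
edge3 0.85 [330.7 278.4] [ 0.5847 -
[... 1670 characters left out ...]
 -0.0837  0.046 ]
edge3 0.89 [329.2 215.1] [ 0.5764 -0.0185  0.046 ]
edge3 0.88 [362.2 196.4] [ 0.613  -0.0837  0.046 ]
edge4 0.89 [329.2 215.1] [ 0.5764 -0.0185  0.046 ]
edge4 0.88 [362.2 196.4] [ 0.613  -0.0837  0.046 ]
edge5 0.89 [329.2 215.1] [ 0.5764 -0.0185  0.046 ]
edge5 0.88 [362.2 196.4] [ 0.613  -0.0837  0.046 ]
edge6 0.89 [329.2 215.1] [ 0.5764 -0.0185  0.046 ]
edge6 0.88 [362.2 196.4] [ 0.613  -0.0837  0.046 ]
box burnisher 0.48 [296.4, 125.1, 387.8, 213.1]
box graver 0.61 [501.8, 199.0, 519.5, 216.4]
box punch 0.4 [479.6, 208.1, 492.7, 220.0]
box tool_block 0.68 [419.6, 156.1, 519.1, 232.3]
box plate 0.97 [296.2, 122.8, 388.0, 213.2]
box pot 0.95 [161.4, 176.0, 202.4, 210.8]
2.6
```

View pics/scene0.png

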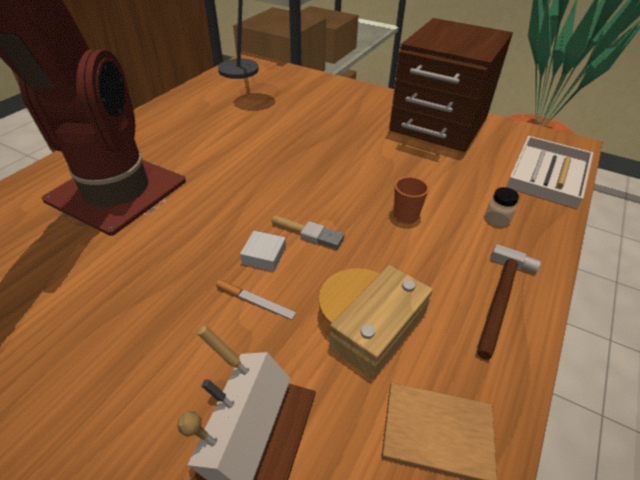

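View pics/top0.png

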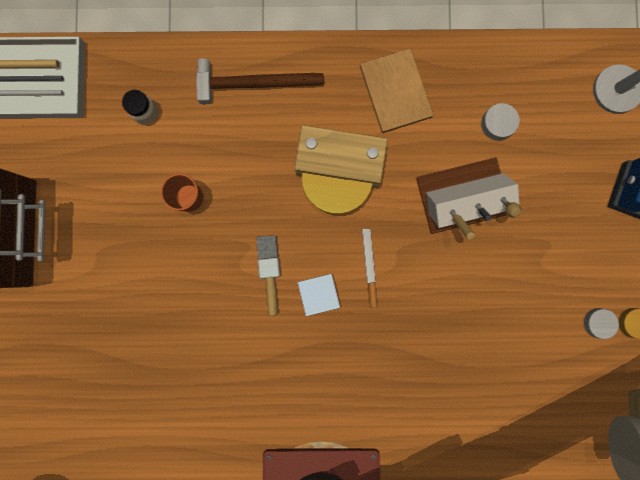

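Run:
```python
from h import *
a=cv2.imread('pics/scene0.png')[310:460,170:320];b=cv2.imread('pics/top0.png')[145:245,410:530];c=cv2.imread('pics/top0.png')[120:220,290:395]
z=lambda i,s:cv2.resize(i,None,fx=s,fy=s,interpolation=cv2.INTER_CUBIC)
o=np.zeros((600,800,3),np.uint8)
o[:390,:390]=z(a,2.6);o[:300,400:760]=z(b,3);o[300:600,400:715]=z(c,3)
cv2.imwrite('pics/crop0.png',o)
```

```text
(no output)
```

View pics/crop0.png

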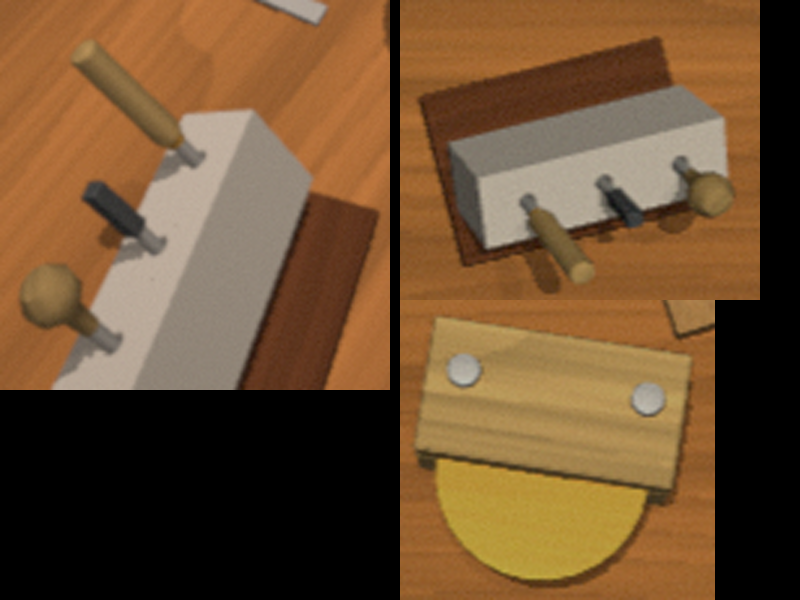

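```bash
cat > m.py <<'E'
from h import *
from scipy.optimize import least_squares
np.set_printoptions(precision=4,suppress=True)
T=calibration('top');S=calibration('scene')
def tri(ps,pt):
    A=np.zeros((3,3));b=np.zeros(3);rs=[ray(S,ps),ray(T,pt)]
    for o,d in rs:
        P=np.eye(3)-np.outer(d,d);A+=P;b+=P@o
    X=np.linalg.solve(A,b);return X,[np.linalg.norm(np.cross(X-o,d)) for o,d in rs]
sc=lambda x,y:(170+x/2.6-.3,310+y/2.6-.3)
tc=lambda x,y:(410+(x-400)/3-.3,145+y/3-.3)
top=tri(sc(86,53),tc(581,271));m=[tri(sc(200,160),tc(527,201)),tri(sc(156,246),tc(604,182)),tri(sc(114,345),tc(681,163))]
print('top',top);print('mouths',m)
ax=top[0]-m[0][0];print('len',np.linalg.norm(ax),ax/np.linalg.norm(ax))
for c,cal in (('T',T),('S',S)):
  f=tc if c=='T' else sc
  pts=[(527,201),(604,182),(681,163)] if c=='T' else [(200,160),(156,246),(114,345)]
  M=[onz(cal,f(*p),.079) for p in pts];print(c,M);d=M[0]-M[2];print('yaw',np.degrees(np.arctan2(-d[0],d[1])),np.linalg.norm(d))
# plate
for n,cal in (('top',T),('scene',S)):
    hsv=cv2.cvtColor(cv2.imread(f'pics/{n}0.png'),cv2.COLOR_BGR2HSV)
    mk=cv2.inRange(hsv,(18,170,120),(32,255,255)); k,l,st,ce=cv2.connectedComponentsWithStats(mk)
    best=min((i for i in range(1,k) if st[i,4]>300),key=lambda i:np.linalg.norm(ce[i]-proj(cal,(.6,-.025,.05))))
    cs,_=cv2.findContours((l==best).astype(np.uint8),cv2.RETR_EXTERNAL,cv2.CHAIN_APPROX_NONE);p=cs[0][:,0,:].astype(float)
    X=np.array([onz(cal,q,.05) for q in p])
    # robust circle, R=.07
    def res(c): return np.linalg.norm(X[:,:2]-c,axis=1)-.07
    r=least_squares(res,[.652,-.035],loss='cauchy',f_scale=.001);e=res(r.x)
    i=abs(e)<.002
    print(n,st[best],'centre',r.x,'inl',i.sum(),len(i))
    J=X[~i];J=J[J[:,0]>r.x[0]-.04];
    if len(J)>5:
        v=cv2.fitLine(J[:,:2].astype(np.float32),cv2.DIST_HUBER,0,.01,.01).ravel();print('jaw line yaw',np.degrees(np.arctan2(-v[0],v[1])),v[2:])
# jaw screws (z .076)
a=onz(T,(290+(463-400)/3-.3,120+(370-300)/3-.3),.076);b=onz(T,(290+(649-400)/3-.3,120+(399-300)/3-.3),.076)
print('screws',a,b,np.degrees(np.arctan2(-(a-b)[0],(a-b)[1])))
E
python3 m.py
```

```text
top (array([ 0.5273, -0.2651,  0.1546]), [np.float64(0.00015455528722286), np.float64(0.0001545552872226254)])
mouths [(array([ 0.5781, -0.2524,  0.0766]), [np.float64(0.0002443090481488289), np.float64(0.0002443090481487709)]), (array([ 0.589 , -0.302 ,  0.0777]), [np.float64(0.0007817081583484537), np.float64(0.0007817081583484727)]), (array([ 0.6015, -0.351 ,  0.077 ]), [np.float64(2.516895969889981e-05), np.float64(2.516895969896686e-05)])]
len 0.09398370554096086 [-0.5409 -0.1342  0.8303]
T [array([ 0.5776, -0.252 ,  0.079 ]), array([ 0.5894, -0.3011,  0.079 ]), array([ 0.6013, -0.3503,  0.079 ])]
yaw 13.512211282061816 0.10106314599171093
S [array([ 0.5793, -0.2533,  0.079 ]), array([ 0.589 , -0.3029,  0.079 ]), array([ 0.6023, -0.3515,  0.079 ])]
yaw 13.161224385929309 0.10086911100271058
top [ 301  173   72   40 1888] centre [ 0.6514 -0.034 ] inl 97 173
jaw line yaw -9.158147 [ 0.6491 -0.0333]
scene [ 320  269   57   53 1175] centre [ 0.6552 -0.0377] inl 90 234
jaw line yaw -10.366803 [ 0.6359 -0.0568]
screws [0.713  0.0164 0.076 ] [ 0.6932 -0.1028  0.076 ] -9.40487764741357
```

```bash
cat >> h.py <<'E'
from scipy.spatial.transform import Rotation as Ro
np.set_printoptions(precision=4,suppress=True)
def cur():
    s=state();w,x,y,z=s['ee_rot'];return np.array(s['tool_pos']),Ro.from_quat([x,y,z,w]),s
def frame(z,y):
    z=np.array(z,float);z/=np.linalg.norm(z);y=np.array(y,float);y-=z*(y@z);y/=np.linalg.norm(y)
    return Ro.from_matrix(np.c_[np.cross(y,z),y,z])
def plan(p,R,from_p=None,from_R=None):
    cp,cR,s=cur();cp=cp if from_p is None else np.array(from_p);cR=cR if from_R is None else from_R
    rv=(cR.inv()*R).as_rotvec()/(np.pi/2);d=R.inv().apply(np.array(p)-cp)/.6
    print('turn total',rv,'min rows',np.linalg.norm(rv)/.0795,'| then shift total',d,'min rows',np.linalg.norm(d)/.0694)
MOUTH=np.array([.5785,-.2525,.0785]);TILT=np.radians(32);YB=np.radians(13.3)
AX=np.array([-np.sin(TILT)*np.cos(YB),-np.sin(TILT)*np.sin(YB),np.cos(TILT)])
RB=frame(-AX,[np.cos(YB),np.sin(YB),0])
E
python3 - <<'E'
from h import *
print(cur()[1].as_matrix());plan(MOUTH+.13*AX,RB);print(MOUTH+.13*AX)
E
```

```text
[[ 0.9246  0.3809 -0.    ]
 [ 0.3809 -0.9246  0.    ]
 [ 0.     -0.     -1.    ]]
turn total [-0.2939  0.2506 -0.8739] min rows 12.017654947213211 | then shift total [0.4383 0.4335 0.3546] min rows 10.24761571498549
[ 0.5115 -0.2683  0.1887]
```

{"method": "servo_tool", "body": {
  "rows": [
    [0, 0, 0, -0.0196, 0.0167, -0.0583],
    [0, 0, 0, -0.0196, 0.0167, -0.0583],
    [0, 0, 0, -0.0196, 0.0167, -0.0583],
    [0, 0, 0, -0.0196, 0.0167, -0.0583],
    [0, 0, 0, -0.0196, 0.0167, -0.0583],
    [0, 0, 0, -0.0196, 0.0167, -0.0583],
    [0, 0, 0, -0.0196, 0.0167, -0.0583],
    [0, 0, 0, -0.0196, 0.0167, -0.0583],
    [0, 0, 0, -0.0196, 0.0167, -0.0583],
    [0, 0, 0, -0.0196, 0.0167, -0.0583],
    [0, 0, 0, -0.0196, 0.0167, -0.0583],
    [0, 0, 0, -0.0196, 0.0167, -0.0583],
    [0, 0, 0, -0.0196, 0.0167, -0.0583],
    [0, 0, 0, -0.0196, 0.0167, -0.0583],
    [0, 0, 0, -0.0196, 0.0167, -0.0583]
  ],
  "fingers": 1
}}

```text
clock: 3.85
tool_pos: [0.2472, -0.6011, 0.2315]
ee_rot: [0.172, 0.594, 0.755, 0.216]
ft_force: [0.7, -0.5, -0.6]
finger_gap: 0.0855
gripper_force: 0.0
```

{"method": "servo_tool", "body": {
  "rows": [
    [0.0274, 0.0271, 0.0222, 0, 0, 0],
    [0.0274, 0.0271, 0.0222, 0, 0, 0],
    [0.0274, 0.0271, 0.0222, 0, 0, 0],
    [0.0274, 0.0271, 0.0222, 0, 0, 0],
    [0.0274, 0.0271, 0.0222, 0, 0, 0],
    [0.0274, 0.0271, 0.0222, 0, 0, 0],
    [0.0274, 0.0271, 0.0222, 0, 0, 0],
    [0.0274, 0.0271, 0.0222, 0, 0, 0],
    [0.0274, 0.0271, 0.0222, 0, 0, 0],
    [0.0274, 0.0271, 0.0222, 0, 0, 0],
    [0.0274, 0.0271, 0.0222, 0, 0, 0],
    [0.0274, 0.0271, 0.0222, 0, 0, 0],
    [0.0274, 0.0271, 0.0222, 0, 0, 0],
    [0.0274, 0.0271, 0.0222, 0, 0, 0],
    [0, 0, 0, 0, 0, 0],
    [0, 0, 0, 0, 0, 0]
  ]
}}

```text
clock: 5.18
tool_pos: [0.4791, -0.3082, 0.1938]
ee_rot: [0.171, 0.595, 0.755, 0.216]
ft_force: [-0.3, -0.9, -0.3]
finger_gap: 0.0854
gripper_force: 0.0
```

Run:
```python
from h import *
print(cur()[0],cur()[1].as_matrix(),state()['clock'],state()['joints'])
plan(MOUTH+.13*AX,RB)
c=calibration('wrist');snap('wrist','wrist1.png')
print('pred mouth/top',proj(c,MOUTH),proj(c,MOUTH+.095*AX))
for q in ['burnisher_top','burnisher']: print(q,landmark_of(q,'wrist')[:2],recognise(q,'wrist')[:1])
```

```text
[ 0.4791 -0.3082  0.1938] [[-0.2339  0.8245  0.5153]
 [ 0.9723  0.1989  0.1231]
 [-0.0009  0.5298 -0.8481]] 5.1833 [ 1.2144  0.0422 -0.4379  2.0105 -0.6024  0.872   1.3594]
turn total [-0.0001 -0.0008  0.0025] min rows 0.03261563286021266 | then shift total [0.0522 0.053  0.0431] min rows 1.2384628104367572
pred mouth/top [364.7923 178.0919] [383.7024 209.8104]
burnisher_top [{'point': [375.0, 214.5], 'score': 0.86}] [{'extent': [355.2, 173.9, 390.2, 225.3], 'score': 0.74}]
burnisher [{'point': [355.0, 168.1], 'score': 0.6}] [{'extent': [350.0, 170.9, 387.7, 226.0], 'score': 0.92}]
```

View pics/wrist1.png

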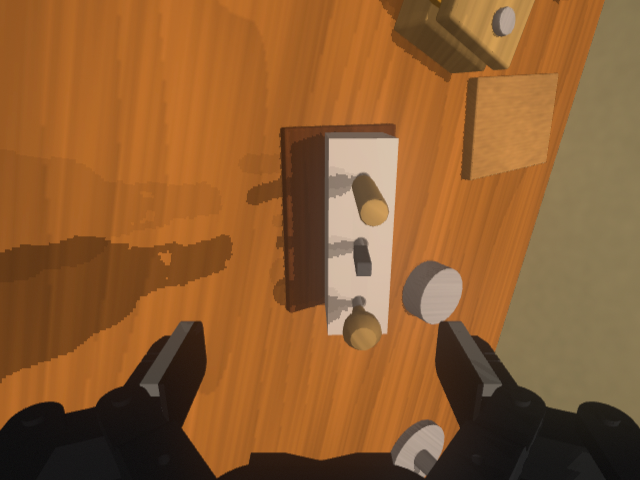

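{"method": "servo_tool", "body": {
  "rows": [
    [0.013, 0.0132, 0.0108, 0, 0, 0],
    [0.013, 0.0132, 0.0108, 0, 0, 0],
    [0.013, 0.0132, 0.0108, 0, 0, 0],
    [0.013, 0.0132, 0.0108, 0, 0, 0],
    [0, 0, 0, 0, 0, 0],
    [0, 0, 0, 0, 0, 0]
  ]
}}

```text
clock: 5.93
tool_pos: [0.5114, -0.2684, 0.1884]
ee_rot: [0.171, 0.595, 0.755, 0.216]
ft_force: [-0.5, 0.4, -0.6]
finger_gap: 0.0855
gripper_force: 0.0
```

Run:
```python
from h import *
print(cur()[0],state()['clock'])
c=calibration('wrist');snap('wrist','wrist2.png')
print('pred mouth/top',proj(c,MOUTH),proj(c,MOUTH+.095*AX))
for q in ['burnisher_top','burnisher']: print(q,landmark_of(q,'wrist')[:2],recognise(q,'wrist')[:1])
np.savez('w2.npz',mtx=c['mtx'],view=c['view'])
```

```text
[ 0.5114 -0.2684  0.1884] 5.9333
pred mouth/top [321.8972 228.8467] [322.394 286.415]
burnisher_top [{'point': [315.3, 291.3], 'score': 0.78}] [{'extent': [299.7, 225.0, 330.8, 306.5], 'score': 0.57}]
burnisher [{'point': [315.4, 290.4], 'score': 0.4}] [{'extent': [297.6, 221.7, 325.6, 301.4], 'score': 0.67}]
```

View pics/wrist2.png

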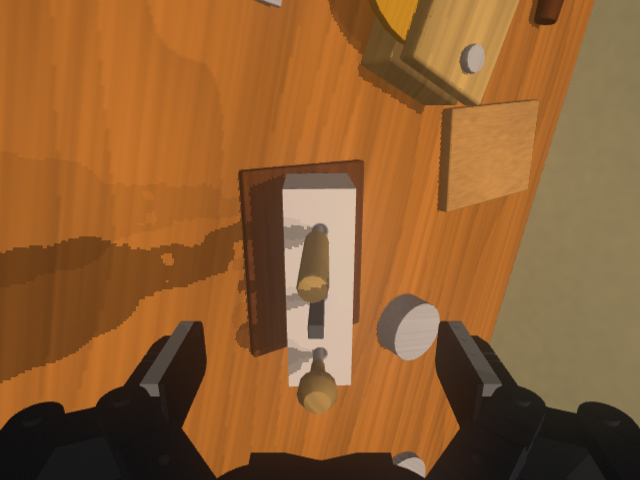

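Run:
```python
from h import *
c=dict(np.load('w2.npz'))
for t in (30,32,33,34,35,36):
    t=np.radians(t);A=np.array([-np.sin(t)*np.cos(YB),-np.sin(t)*np.sin(YB),np.cos(t)])
    print(np.degrees(t),[proj(c,MOUTH+k*A) for k in (0,.024,.095)], [proj(calibration('top'),MOUTH+k*A) for k in (0,.095)],[proj(calibration('scene'),MOUTH+k*A) for k in (0,.095)])
```

```text
29.999999999999996 [array([321.8972, 228.8467]), array([323.2885, 239.6497]), array([329.3078, 286.3882])] [array([452.201 , 211.2848]), array([470.0253, 231.9826])] [array([246.5092, 370.7262]), array([205.9235, 328.0678])]
32.0 [array([321.8972, 228.8467]), array([321.9905, 239.6522]), array([322.394, 286.415])] [array([452.201 , 211.2848]), array([470.1802, 233.6352])] [array([246.5092, 370.7262]), array([204.1517, 328.2879])]
33.0 [array([321.8972, 228.8467]), array([321.3413, 239.6481]), array([318.9356, 286.3899])] [array([452.201 , 211.2848]), array([470.2485, 234.4484])] [array([246.5092, 370.7262]), array([203.2907, 328.4184])]
34.0 [array([321.8972, 228.8467]), array([320.6923, 239.6404]), array([315.4794, 286.3392])] [array([452.201 , 211.2848]), array([470.3107, 235.2527])] [array([246.5092, 370.7262]), array([202.4467, 328.5624])]
35.0 [array([321.8972, 228.8467]), array([320.0438, 239.6292]), array([312.028 , 286.2629])] [array([452.201 , 211.2848]), array([470.3669, 236.0476])] [array([246.5092, 370.7262]), array([201.6198, 328.7197])]
36.0 [array([321.8972, 228.8467]), array([319.396 , 239.6144]), array([308.584 , 286.1611])] [array([452.201 , 211.2848]), array([470.4169, 236.8329])] [array([246.5092, 370.7262]), array([200.8103, 328.8903])]
```

```bash
sed -i 's/^MOUTH=.*/MOUTH=np.array([.578,-.2533,.0785]);TILT=np.radians(33.2);YB=np.radians(13.3)/' h.py
python3 - <<'E'
from h import *
plan(MOUTH+.13*AX,RB);plan(MOUTH+.036*AX,RB)
E
```

```text
turn total [-0.0133  0.0003  0.0001] min rows 0.16772848543878066 | then shift total [ 0.0021 -0.0032  0.0004] min rows 0.05478513099549489
turn total [-0.0133  0.0003  0.0001] min rows 0.16772848543878066 | then shift total [ 0.0021 -0.0032  0.157 ] min rows 2.2636181982281944
```

{"method": "servo_tool", "body": {
  "rows": [
    [0, 0, 0, -0.0133, 0, 0],
    [0.0021, -0.0032, 0, 0, 0, 0],
    [0, 0, 0.0157, 0, 0, 0],
    [0, 0, 0.0157, 0, 0, 0],
    [0, 0, 0.0157, 0, 0, 0],
    [0, 0, 0.0157, 0, 0, 0],
    [0, 0, 0.0157, 0, 0, 0],
    [0, 0, 0.0157, 0, 0, 0],
    [0, 0, 0.0157, 0, 0, 0],
    [0, 0, 0.0157, 0, 0, 0],
    [0, 0, 0.0157, 0, 0, 0],
    [0, 0, 0.0157, 0, 0, 0],
    [0, 0, 0, 0, 0, 0],
    [0, 0, 0, 0, 0, 0],
    [0, 0, 0, 0, 0, 0]
  ]
}}

```text
clock: 7.43
tool_pos: [0.5591, -0.2573, 0.1088]
ee_rot: [0.177, 0.594, 0.752, 0.224]
ft_force: [0.3, 0.3, 0.1]
finger_gap: 0.0857
gripper_force: 0.0
```

Run:
```python
from h import *
plan(MOUTH+.036*AX,RB);print(state()['ft_force'])
c=calibration('wrist');snap('wrist','wrist3.png')
print('pred mouth/top',proj(c,MOUTH),proj(c,MOUTH+.095*AX))
```

```text
turn total [ 0.     -0.      0.0006] min rows 0.007717773204780589 | then shift total [-0.0007 -0.0007 -0.0001] min rows 0.014557836242026485
[0.3483 0.2712 0.0579]
pred mouth/top [320.963  286.0922] [321.1425 441.1966]
```

View pics/wrist3.png

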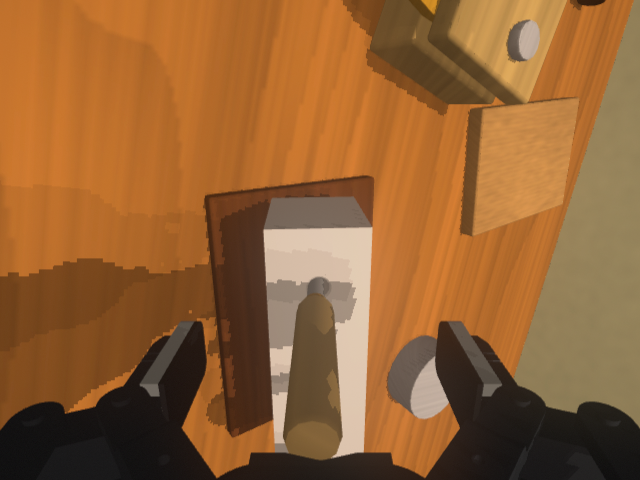

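{"method": "servo_tool", "body": {
  "rows": [
    [0, 0, 0, 0, 0, 0],
    [0, 0, 0, 0, 0, 0],
    [0, 0, 0, 0, 0, 0],
    [0, 0, 0, 0, 0, 0],
    [0, 0, 0, 0, 0, 0],
    [0, 0, 0, 0, 0, 0],
    [0, 0, 0, 0, 0, 0],
    [0, 0, 0, 0, 0, 0],
    [0, 0, 0, 0, 0, 0],
    [0, 0, 0, 0, 0, 0],
    [0, 0, 0, 0, 0, 0],
    [0, 0, 0, 0, 0, 0]
  ],
  "fingers": 0
}}

```text
clock: 8.48
tool_pos: [0.5585, -0.2574, 0.1082]
ee_rot: [0.177, 0.594, 0.752, 0.224]
ft_force: [-6.2, -1.3, 1.3]
finger_gap: 0.0143
gripper_force: 58.4
```

{"method": "servo_tool", "body": {
  "rows": [
    [0, 0, -0.008, 0, 0, 0],
    [0, 0, -0.008, 0, 0, 0],
    [0, 0, -0.008, 0, 0, 0],
    [0, 0, -0.008, 0, 0, 0],
    [0, 0, -0.008, 0, 0, 0],
    [0, 0, -0.008, 0, 0, 0]
  ]
}}

```text
clock: 8.98
tool_pos: [0.5437, -0.2609, 0.1335]
ee_rot: [0.178, 0.594, 0.752, 0.224]
ft_force: [-0.2, -0.2, -1.7]
finger_gap: 0.0145
gripper_force: 58.3
```

{"method": "servo_tool", "body": {
  "rows": [
    [0, 0, -0.012, 0, 0, 0],
    [0, 0, -0.012, 0, 0, 0],
    [0, 0, -0.012, 0, 0, 0],
    [0, 0, -0.012, 0, 0, 0],
    [0, 0, -0.012, 0, 0, 0],
    [0, 0, -0.012, 0, 0, 0],
    [0, 0, -0.012, 0, 0, 0],
    [0, 0, -0.012, 0, 0, 0],
    [0, 0, -0.012, 0, 0, 0],
    [0, 0, -0.012, 0, 0, 0],
    [0, 0, 0, 0, 0, 0],
    [0, 0, 0, 0, 0, 0]
  ]
}}

```text
clock: 9.98
tool_pos: [0.5053, -0.2703, 0.1934]
ee_rot: [0.178, 0.594, 0.752, 0.224]
ft_force: [0.1, -0.1, 0.1]
finger_gap: 0.0144
gripper_force: 58.3
```

```bash
cat >> h.py <<'E'
PC=np.array([.6528,-.0355]);YP=np.radians(-9.4)
def edge(th,r):  # th deg to left of straight out; returns xy at radius r and outward dir
    a=np.pi+YP-np.radians(th);o=np.array([np.cos(a),np.sin(a)]);return PC+r*o,o
E
python3 - <<'E'
from h import *
print(cur()[0],state()['clock'],state()['ft_force'])
c=calibration('wrist');im=snap('wrist')
p,R,_=cur();zt=R.apply([0,0,1]);print('pred tip',proj(c,p+zt*.091),'coll',proj(c,p+zt*.02))
w=im[150:450,180:460]
s=camera('scene');S=calibration('scene');print('scene pred tip,top',proj(S,p+zt*.091),proj(S,p-zt*.059))
u=proj(S,p+zt*.02).astype(int);v=s[max(u[1]-75,0):u[1]+75,max(u[0]-75,0):u[0]+75];print('crop org',u-75)
o=np.zeros((600,800,3),np.uint8);w=cv2.resize(w,(400,428));o[:428,:400]=w;v=cv2.resize(v,(400,400));o[:400,400:]=v
cv2.imwrite('pics/c4.png',o)
for q in ['burnisher_tip','burnisher_top']:print(q,landmark_of(q,'scene')[:2],landmark_of(q,'wrist')[:2])
E
```

```text
[ 0.5053 -0.2703  0.1934] 9.9833 [ 0.1262 -0.1273  0.1243]
pred tip [321.357  246.2968] coll [321.6037 299.412 ]
scene pred tip,top [226.1572 351.1716] [148.6357 275.6497]
crop org [116 242]
burnisher_tip [{'point': [220.1, 350.1], 'score': 0.56}, {'point': [225.8, 351.0], 'score': 0.3}] []
burnisher_top [{'point': [146.8, 275.9], 'score': 0.94}, {'point': [320.1, 298.8], 'score': 0.37}] [{'point': [321.4, 445.2], 'score': 0.76}]
```

View pics/c4.png

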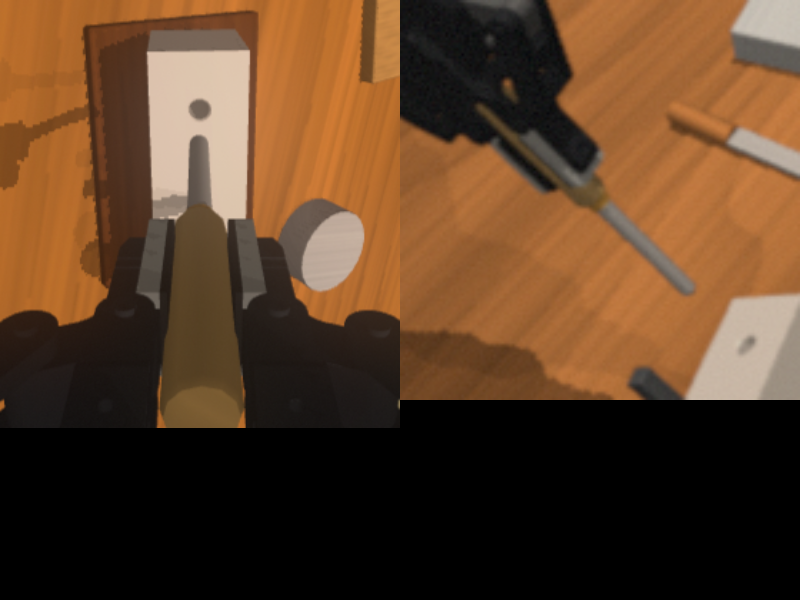

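Run:
```python
from h import *
p,R,_=cur();p=p-.03*R.apply([0,0,1])
xy,o=edge(60,.095);Rt=frame([0,0,-1],[-o[0],-o[1],0])
plan([*xy,.216],Rt,from_p=p);print(xy)
```

```text
turn total [ 0.3016 -0.2659  0.8919] min rows 12.305694548576156 | then shift total [ 0.3945 -0.4337  0.0029] min rows 8.448020726533052
[0.6194 0.0534]
```

{"method": "servo_tool", "body": {
  "rows": [
    [0, 0, -0.0167, 0, 0, 0],
    [0, 0, -0.0167, 0, 0, 0],
    [0, 0, -0.0167, 0, 0, 0],
    [0, 0, 0, 0.0201, -0.0177, 0.0595],
    [0, 0, 0, 0.0201, -0.0177, 0.0595],
    [0, 0, 0, 0.0201, -0.0177, 0.0595],
    [0, 0, 0, 0.0201, -0.0177, 0.0595],
    [0, 0, 0, 0.0201, -0.0177, 0.0595],
    [0, 0, 0, 0.0201, -0.0177, 0.0595],
    [0, 0, 0, 0.0201, -0.0177, 0.0595],
    [0, 0, 0, 0.0201, -0.0177, 0.0595],
    [0, 0, 0, 0.0201, -0.0177, 0.0595],
    [0, 0, 0, 0.0201, -0.0177, 0.0595],
    [0, 0, 0, 0.0201, -0.0177, 0.0595],
    [0, 0, 0, 0.0201, -0.0177, 0.0595],
    [0, 0, 0, 0.0201, -0.0177, 0.0595],
    [0, 0, 0, 0.0201, -0.0177, 0.0595],
    [0, 0, 0, 0.0201, -0.0177, 0.0595]
  ]
}}

```text
clock: 11.78
tool_pos: [0.4889, -0.2743, 0.2194]
ee_rot: [0.0, 0.985, 0.175, -0.001]
ft_force: [-0.2, 0.7, 0.2]
finger_gap: 0.0147
gripper_force: 58.3
```

{"method": "servo_tool", "body": {
  "rows": [
    [0.0329, -0.0361, 0, 0, 0, 0],
    [0.0329, -0.0361, 0, 0, 0, 0],
    [0.0329, -0.0361, 0, 0, 0, 0],
    [0.0329, -0.0361, 0, 0, 0, 0],
    [0.0329, -0.0361, 0, 0, 0, 0],
    [0.0329, -0.0361, 0, 0, 0, 0],
    [0.0329, -0.0361, 0, 0, 0, 0],
    [0.0329, -0.0361, 0, 0, 0, 0],
    [0.0329, -0.0361, 0, 0, 0, 0],
    [0.0329, -0.0361, 0, 0, 0, 0],
    [0.0329, -0.0361, 0, 0, 0, 0],
    [0.0329, -0.0361, 0, 0, 0, 0],
    [0, 0, 0, 0, 0, 0],
    [0, 0, 0, 0, 0, 0]
  ]
}}

```text
clock: 12.95
tool_pos: [0.62, 0.0542, 0.2191]
ee_rot: [-0.0, 0.984, 0.179, 0.0]
ft_force: [-0.7, -0.2, -0.0]
finger_gap: 0.0144
gripper_force: 58.5
```

Run:
```python
from h import *
xy,o=edge(60,.095);Rt=frame([0,0,-1],[-o[0],-o[1],0])
plan([*xy,.126],Rt);p,R,s=cur();print(p,R.as_matrix(),s['joints'],s['clock'],s['ft_force'])
zt=R.apply([0,0,1])
for n in('scene','top'):
    c=calibration(n);camera(n);print(n,'pred tip top',proj(c,p+zt*.091),proj(c,p-zt*.059),[landmark_of(q,n)[:1] for q in('burnisher_tip','burnisher_top')])
```

```text
turn total [ 0.     -0.0006  0.0007] min rows 0.012257196537151883 | then shift total [-0.0014  0.0008  0.1551] min rows 2.235160742581564
[0.62   0.0542 0.2191] [[ 0.9357  0.3529  0.001 ]
 [ 0.3529 -0.9357  0.0003]
 [ 0.001   0.     -1.    ]] [ 0.4431  0.3836 -0.7777  1.5217  0.2726  1.3471 -1.5687] 12.95 [-0.7161 -0.2493 -0.0189]
scene pred tip top [370.2981 227.7679] [379.7266 153.2495] [[{'point': [367.2, 222.9], 'score': 0.55}], [{'point': [262.8, 254.7], 'score': 0.62}]]
top pred tip top [289.3276 186.4727] [282.694  170.5894] [[], []]
```

{"method": "servo_tool", "body": {
  "rows": [
    [0, 0, 0.0155, 0, 0, 0],
    [0, 0, 0.0155, 0, 0, 0],
    [0, 0, 0.0155, 0, 0, 0],
    [0, 0, 0.0155, 0, 0, 0],
    [0, 0, 0.0155, 0, 0, 0],
    [0, 0, 0.0155, 0, 0, 0],
    [0, 0, 0.0155, 0, 0, 0],
    [0, 0, 0.0155, 0, 0, 0],
    [0, 0, 0.0155, 0, 0, 0],
    [0, 0, 0.0155, 0, 0, 0],
    [-0.0014, 0.007, 0, 0, 0, 0],
    [0, 0.007, 0, 0, 0, 0],
    [0, 0.007, 0, 0, 0, 0],
    [0, 0.006, 0, 0, 0, 0],
    [0, 0, 0, 0, 0, 0],
    [0, 0, 0, 0, 0, 0]
  ]
}}

```text
clock: 14.58
tool_pos: [0.6253, 0.037, 0.1256]
ee_rot: [0.0, 0.984, 0.178, 0.001]
ft_force: [0.9, 0.2, -0.5]
finger_gap: 0.0143
gripper_force: 58.5
```

Run:
```python
from h import *
p,R,s=cur();print(p,s['ft_force'],s['clock'],R.inv().apply(s['ft_force']))
d=p[:2]-PC;print('r',np.linalg.norm(d),'theta',np.degrees(np.pi+YP-np.arctan2(d[1],d[0])%(2*np.pi)))
zt=R.apply([0,0,1]);s=camera('scene');c=calibration('scene');u=proj(c,p+zt*.08).astype(int);print(u)
cv2.imwrite('pics/c5.png',cv2.resize(s[u[1]-50:u[1]+50,u[0]-60:u[0]+60],None,fx=5,fy=5,interpolation=cv2.INTER_CUBIC))
```

```text
[0.6253 0.037  0.1256] [ 0.8672  0.1508 -0.5185] 14.5833 [0.8645 0.1621 0.5196]
r 0.07752183650747356 theta 59.79762881967523
[364 267]
```

View pics/c5.png

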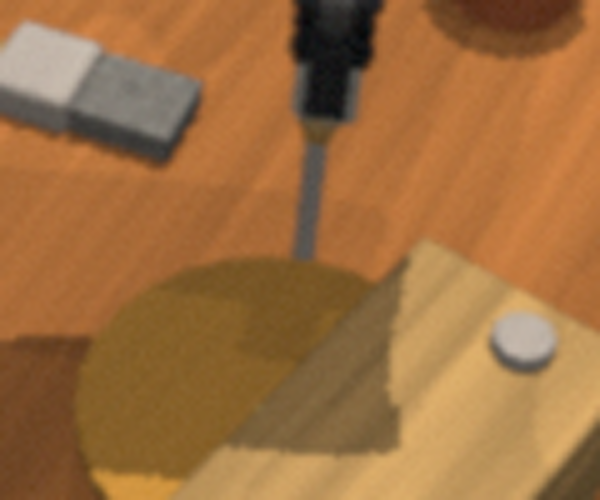

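{"method": "servo_tool", "body": {
  "rows": [
    [0, 0.0017, 0, 0, 0, 0],
    [0, 0.0017, 0, 0, 0, 0],
    [0, 0.0017, 0, 0, 0, 0],
    [0, 0, 0, 0, 0, 0],
    [0, 0, 0, 0, 0, 0]
  ]
}}

```text
clock: 15.05
tool_pos: [0.626, 0.0344, 0.1252]
ee_rot: [-0.0, 0.984, 0.178, 0.0]
ft_force: [0.8, -0.1, -0.9]
finger_gap: 0.0143
gripper_force: 58.5
```

{"method": "servo_tool", "body": {
  "rows": [
    [0, 0.0017, 0, 0, 0, 0],
    [0, 0, 0, 0, 0, 0]
  ]
}}

```text
clock: 15.22
tool_pos: [0.6263, 0.0337, 0.1252]
ee_rot: [-0.0, 0.984, 0.178, 0.0]
ft_force: [0.3, -0.4, -0.1]
finger_gap: 0.0143
gripper_force: 58.6
```

{"method": "servo_tool", "body": {
  "rows": [
    [0, 0.0017, 0, 0, 0, 0],
    [0, 0, 0, 0, 0, 0]
  ]
}}

```text
clock: 15.38
tool_pos: [0.6265, 0.0333, 0.1252]
ee_rot: [-0.001, 0.984, 0.179, 0.0]
ft_force: [-2.0, 2.2, -0.0]
finger_gap: 0.0148
gripper_force: 58.8
```

{"method": "servo_tool", "body": {
  "rows": [
    [0, -0.004, 0, 0, 0, 0],
    [0.0045, 0, 0, 0, 0, 0.0222],
    [0.0045, 0, 0, 0, 0, 0.0222],
    [0, 0, 0, 0, 0, 0],
    [0, 0.002, 0, 0, 0, 0],
    [0, 0.002, 0, 0, 0, 0],
    [0, 0, 0, 0, 0, 0],
    [0, 0.001, 0, 0, 0, 0],
    [0, 0, 0, 0, 0, 0]
  ]
}}

```text
clock: 16.13
tool_pos: [0.6316, 0.0346, 0.1253]
ee_rot: [-0.001, 0.99, 0.144, 0.0]
ft_force: [-0.5, 4.8, -1.3]
finger_gap: 0.0144
gripper_force: 59.0
```

```bash
cat > q.py <<'E'
from h import *
p,R,s=cur();d=p[:2]-PC
print(p,'force tool',R.inv().apply(s['ft_force']),s['clock'],'tilt z',R.apply([0,0,1]),'r',np.linalg.norm(d),'theta',np.degrees(np.pi+YP-np.arctan2(d[1],d[0])%(2*np.pi)),'yaw y th',-9.4-np.degrees(np.arctan2(*R.apply([0,1,0])[1::-1])))
E
python3 q.py
```

```text
[0.6316 0.0346 0.1253] force tool [ 0.8597 -4.777   1.2897] 16.1333 tilt z [ 0.0003  0.0012 -1.    ] r 0.0732276123383595 theta 63.74284698442709 yaw y th 64.00676306952542
```

{"method": "servo_tool", "body": {
  "rows": [
    [-0.0043, 0.0001, 0, 0, 0, -0.0222],
    [-0.0043, 0.0001, 0, 0, 0, -0.0222],
    [-0.0043, 0.0001, 0, 0, 0, -0.0222],
    [-0.0043, 0.0001, 0, 0, 0, -0.0222],
    [-0.0043, 0.0001, 0, 0, 0, -0.0222]
  ]
}}

```text
clock: 16.55
tool_pos: [0.6201, 0.0304, 0.1255]
ee_rot: [-0.001, 0.973, 0.231, 0.001]
ft_force: [0.1, 5.5, 0.3]
finger_gap: 0.0145
gripper_force: 59.0
```

```bash
python3 q.py
```

```text
[0.6201 0.0304 0.1255] force tool [ 2.5432 -4.8407 -0.3078] 16.55 tilt z [ 0.0018  0.0019 -1.    ] r 0.07354505219559648 theta 54.17989294871971 yaw y th 53.89831629194592
```

{"method": "servo_tool", "body": {
  "rows": [
    [-0.0043, 0.0001, 0, 0, 0, -0.0222],
    [-0.0043, 0.0001, 0, 0, 0, -0.0222],
    [-0.0043, 0.0001, 0, 0, 0, -0.0222],
    [-0.0043, 0.0001, 0, 0, 0, -0.0222],
    [-0.0043, 0.0001, 0, 0, 0, -0.0222]
  ]
}}

```text
clock: 16.97
tool_pos: [0.6088, 0.0238, 0.1254]
ee_rot: [-0.001, 0.949, 0.315, 0.001]
ft_force: [-1.1, 6.1, 0.3]
finger_gap: 0.0146
gripper_force: 59.1
```

```bash
python3 q.py
```

```text
[0.6088 0.0238 0.1254] force tool [ 2.7462 -5.5808 -0.2977] 16.9667 tilt z [ 0.001   0.0021 -1.    ] r 0.07380457077246882 theta 43.998517001412445 yaw y th 43.896442529867414
```

Force holds steady; continue.

{"method": "servo_tool", "body": {
  "rows": [
    [-0.0043, 0.0001, 0, 0, 0, -0.0222],
    [-0.0043, 0.0001, 0, 0, 0, -0.0222],
    [-0.0043, 0, 0, 0, 0, -0.0222],
    [-0.0043, 0.0001, 0, 0, 0, -0.0222],
    [-0.0043, 0.0001, 0, 0, 0, -0.0222],
    [-0.0043, 0, 0, 0, 0, -0.0222],
    [-0.0043, 0.0001, 0, 0, 0, -0.0222]
  ]
}}

```text
clock: 17.55
tool_pos: [0.5951, 0.0112, 0.1251]
ee_rot: [-0.001, 0.904, 0.428, 0.0]
ft_force: [-3.0, 6.1, -0.1]
finger_gap: 0.015
gripper_force: 59.2
```

```bash
python3 q.py
```

```text
[0.5951 0.0112 0.1251] force tool [ 2.828  -6.1793  0.1484] 17.55 tilt z [-0.0004  0.0018 -1.    ] r 0.07423354236634762 theta 29.606952709405977 yaw y th 29.912679958903915
```

{"method": "servo_tool", "body": {
  "rows": [
    [-0.0043, 0.0001, 0, 0, 0, -0.0222],
    [-0.0043, 0.0001, 0, 0, 0, -0.0222],
    [-0.0043, 0, 0, 0, 0, -0.0222],
    [-0.0043, 0.0001, 0, 0, 0, -0.0222],
    [-0.0043, 0.0001, 0, 0, 0, -0.0222],
    [-0.0043, 0, 0, 0, 0, -0.0222],
    [-0.0043, 0.0001, 0, 0, 0, -0.0222]
  ]
}}

```text
clock: 18.13
tool_pos: [0.585, -0.0045, 0.1248]
ee_rot: [-0.001, 0.845, 0.535, -0.0]
ft_force: [-2.9, 4.3, -1.1]
finger_gap: 0.0146
gripper_force: 59.2
```

```bash
python3 q.py
```

```text
[ 0.585  -0.0045  0.1248] force tool [ 2.6812 -4.4829  1.0827] 18.1333 tilt z [-0.0015  0.0012 -1.    ] r 0.07454245450832944 theta 15.180054963597875 yaw y th 15.945333167033597
```

{"method": "servo_tool", "body": {
  "rows": [
    [-0.0043, 0.0003, 0, 0, 0, -0.0222],
    [-0.0043, 0.0003, 0, 0, 0, -0.0222],
    [-0.0043, 0.0002, 0, 0, 0, -0.0222],
    [-0.0043, 0.0002, 0, 0, 0, -0.0222],
    [-0.0043, 0.0001, 0, 0, 0, -0.0222],
    [-0.0043, 0.0001, 0, 0, 0, -0.0222]
  ]
}}

```text
clock: 18.63
tool_pos: [0.5799, -0.0196, 0.1246]
ee_rot: [-0.001, 0.785, 0.62, -0.001]
ft_force: [-4.7, 4.3, -0.1]
finger_gap: 0.0144
gripper_force: 59.2
```

```bash
python3 q.py
```

```text
[ 0.5799 -0.0196  0.1246] force tool [ 3.1269 -5.5823  0.1499] 18.6333 tilt z [-0.0025  0.0006 -1.    ] r 0.07464607890827352 theta 2.8696186096586604 yaw y th 3.9668043501827785
```

{"method": "servo_tool", "body": {
  "rows": [
    [-0.0043, 0.0001, 0, 0, 0, -0.0222],
    [-0.0043, 0.0001, 0, 0, 0, -0.0222],
    [-0.0043, 0.0001, 0, 0, 0, -0.0222],
    [-0.0043, 0.0001, 0, 0, 0, -0.0222],
    [-0.0043, 0.0001, 0, 0, 0, -0.0222],
    [-0.0043, 0.0001, 0, 0, 0, -0.0222],
    [-0.0043, 0.0001, 0, 0, 0, -0.0222]
  ]
}}

```text
clock: 19.22
tool_pos: [0.578, -0.0385, 0.1246]
ee_rot: [-0.001, 0.704, 0.711, -0.001]
ft_force: [-4.6, 1.8, -0.5]
finger_gap: 0.0144
gripper_force: 59.2
```

```bash
python3 q.py
```

```text
[ 0.578  -0.0385  0.1246] force tool [ 1.8529 -4.5651  0.4607] 19.2167 tilt z [-0.0024 -0.0005 -1.    ] r 0.07484091496875 theta -11.701939270570366 yaw y th -9.972963662600906
```

{"method": "servo_tool", "body": {
  "rows": [
    [-0.0043, 0.0003, 0, 0, 0, -0.0222],
    [-0.0043, 0.0003, 0, 0, 0, -0.0222],
    [-0.0043, 0.0002, 0, 0, 0, -0.0222],
    [-0.0043, 0.0002, 0, 0, 0, -0.0222],
    [-0.0043, 0.0001, 0, 0, 0, -0.0222],
    [-0.0043, 0.0001, 0, 0, 0, -0.0222]
  ]
}}

```text
clock: 19.72
tool_pos: [0.5803, -0.0543, 0.1246]
ee_rot: [-0.001, 0.626, 0.78, -0.001]
ft_force: [-4.3, 0.0, 0.3]
finger_gap: 0.0146
gripper_force: 59.1
```

```bash
python3 q.py
```

```text
[ 0.5803 -0.0543  0.1246] force tool [ 0.9498 -4.1683 -0.3149] 19.7167 tilt z [-0.0022 -0.0011 -1.    ] r 0.07486102684594452 theta -23.974846335941315 yaw y th -21.941297329634473
```

{"method": "servo_tool", "body": {
  "rows": [
    [-0.0043, 0.0005, 0, 0, 0, -0.0222],
    [-0.0043, 0.0005, 0, 0, 0, -0.0222],
    [-0.0043, 0.0003, 0, 0, 0, -0.0222],
    [-0.0043, 0.0003, 0, 0, 0, -0.0222],
    [-0.0043, 0.0002, 0, 0, 0, -0.0222],
    [-0.0043, 0.0002, 0, 0, 0, -0.0222]
  ]
}}

```text
clock: 20.22
tool_pos: [0.5862, -0.0691, 0.1245]
ee_rot: [-0.001, 0.541, 0.841, -0.001]
ft_force: [-3.1, -0.2, -0.5]
finger_gap: 0.0143
gripper_force: 59.0
```

```bash
python3 q.py
```

```text
[ 0.5862 -0.0691  0.1245] force tool [ 1.1094 -2.8667  0.5108] 20.2167 tilt z [-0.0022 -0.0015 -1.    ] r 0.07463754840024638 theta -36.194011863932616 yaw y th -33.908858934678385
```

{"method": "servo_tool", "body": {
  "rows": [
    [-0.0043, 0.0009, 0, 0, 0, -0.0222],
    [-0.0043, 0.0008, 0, 0, 0, -0.0222],
    [-0.0043, 0.0006, 0, 0, 0, -0.0222],
    [-0.0043, 0.0003, 0, 0, 0, -0.0222]
  ]
}}

```text
clock: 20.55
tool_pos: [0.5919, -0.0779, 0.1243]
ee_rot: [-0.001, 0.481, 0.877, -0.002]
ft_force: [-3.9, -1.4, -1.6]
finger_gap: 0.0141
gripper_force: 59.0
```

```bash
python3 q.py
```

```text
[ 0.5919 -0.0779  0.1243] force tool [ 0.9442 -4.0172  1.6334] 20.55 tilt z [-0.0034 -0.002  -1.    ] r 0.07424567381842125 theta -44.23936090411639 yaw y th -41.88785610931144
```

{"method": "servo_tool", "body": {
  "rows": [
    [-0.0043, 0.0007, 0, 0, 0, -0.0222],
    [-0.0043, 0.0006, 0, 0, 0, -0.0222],
    [-0.0043, 0.0005, 0, 0, 0, -0.0222],
    [-0.0043, 0.0004, 0, 0, 0, -0.0222],
    [-0.0043, 0.0004, 0, 0, 0, -0.0222]
  ]
}}

```text
clock: 20.97
tool_pos: [0.6007, -0.0879, 0.1242]
ee_rot: [-0.001, 0.403, 0.915, -0.002]
ft_force: [-4.9, -2.0, 0.2]
finger_gap: 0.0147
gripper_force: 59.1
```

```bash
python3 q.py
```

```text
[ 0.6007 -0.0879  0.1242] force tool [ 1.8657 -4.9292 -0.1693] 20.9667 tilt z [-0.0036 -0.0026 -1.    ] r 0.07386339220848247 theta -54.54610577400064 yaw y th -51.85618478768004
```

{"method": "servo_tool", "body": {
  "rows": [
    [-0.0043, 0.0006, 0, 0, 0, -0.0222],
    [-0.0043, 0.0005, 0, 0, 0, -0.0222],
    [-0.0043, 0.0004, 0, 0, 0, -0.0222],
    [-0.0043, 0.0004, 0, 0, 0, -0.0222],
    [-0.0043, 0.0004, 0, 0, 0, -0.0222],
    [-0.0043, 0.0003, 0, 0, 0, -0.0222]
  ]
}}

```text
clock: 21.47
tool_pos: [0.6136, -0.0976, 0.1243]
ee_rot: [-0.001, 0.306, 0.952, -0.002]
ft_force: [-3.9, -1.6, -0.2]
finger_gap: 0.0146
gripper_force: 59.1
```

```bash
python3 q.py
python3 - <<'E'
from h import *
p,R,_=cur();zt=R.apply([0,0,1]);s=camera('scene');c=calibration('scene');u=proj(c,p+zt*.06).astype(int);print(u,proj(c,p+zt*.091))
cv2.imwrite('pics/c6.png',cv2.resize(s[u[1]-50:u[1]+50,u[0]-60:u[0]+60],None,fx=5,fy=5,interpolation=cv2.INTER_CUBIC))
E
```

```text
[ 0.6136 -0.0976  0.1243] force tool [ 2.219  -3.5668  0.2597] 21.4667 tilt z [-0.0028 -0.003  -1.    ] r 0.07341327745602741 theta -67.09520240910562 yaw y th -63.82132088334784
[322 309] [322.3407 321.3332]
```

View pics/c6.png

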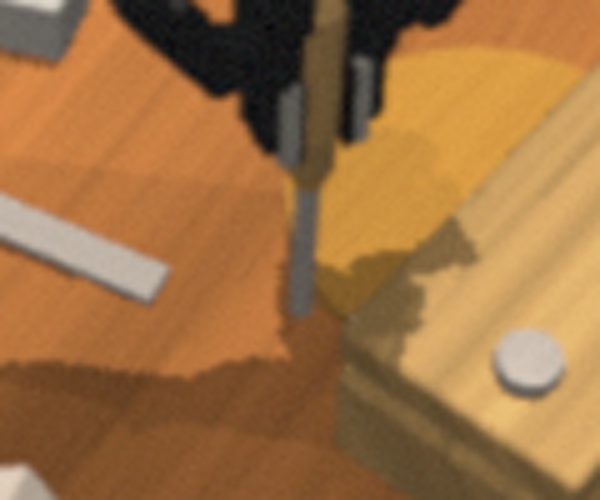

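{"method": "servo_tool", "body": {
  "rows": [
    [0, -0.02, 0, 0, 0, 0],
    [0, -0.02, 0, 0, 0, 0],
    [0, -0.015, -0.005, 0, 0, 0],
    [0, 0, -0.025, 0, 0, 0],
    [0, 0, -0.035, 0, 0, 0],
    [0, 0, -0.035, 0, 0, 0],
    [0, 0, -0.035, 0, 0, 0],
    [0, 0, -0.035, 0, 0, 0],
    [0, 0, 0, 0, 0, 0],
    [0, 0, 0, 0, 0, 0]
  ]
}}

```text
clock: 22.35
tool_pos: [0.5967, -0.1214, 0.2296]
ee_rot: [0.002, 0.306, 0.952, 0.0]
ft_force: [-0.2, 0.3, -2.5]
finger_gap: 0.0142
gripper_force: 58.7
```

Run:
```python
from h import *
p,R,s=cur();print(p,s['clock'],s['ft_force'])
S,T=calibration('scene'),calibration('top')
for n,cal in (('top',T),('scene',S)):
    im=cv2.imread(f'pics/{n}0.png').astype(int);hsv=cv2.cvtColor(im.astype(np.uint8),cv2.COLOR_BGR2HSV)
    u=proj(cal,(.619,.266,.06)).astype(int);w=hsv[u[1]-40:u[1]+40,u[0]-40:u[0]+40]
    mk=((w[...,0]<9)|(w[...,0]>172))&(w[...,1]>120);k,l,st,ce=cv2.connectedComponentsWithStats(mk.astype(np.uint8))
    i=1+st[1:,4].argmax();print(n,u-40,st[i],ce[i]+u-40)
    # predicted boxes
    C=np.array([.619,.2645]);a=np.linspace(0,2*np.pi,90)
    q=np.array([proj(cal,(C[0]+.036*np.cos(t),C[1]+.036*np.sin(t),.08)) for t in a]);print('pred rim box',q.min(0)-u+40,q.max(0)-u+40)
R2=frame([0,0,-1],R.apply([0,1,0]));plan([.619,.2645,.225],R2)
```

```text
[ 0.5967 -0.1214  0.2296] 22.35 [-0.2182  0.3399 -2.4663]
top [142 153] [23 39  3  4  4] [166.25 193.5 ]
pred rim box [20.1893 20.2869] [57.8364 57.657 ]
scene [368 153] [27 50  3  4  4] [396.25 204.5 ]
pred rim box [24.9015 23.7583] [59.3958 44.4299]
turn total [ 0.0011  0.0024 -0.    ] min rows 0.03254327497613149 | then shift total [0.344  0.5447 0.0076] min rows 9.282970317550179
```

{"method": "servo_tool", "body": {
  "rows": [
    [0.0215, 0.034, 0.0005, 0, 0, 0],
    [0.0215, 0.034, 0.0005, 0, 0, 0],
    [0.0215, 0.034, 0.0005, 0, 0, 0],
    [0.0215, 0.034, 0.0005, 0, 0, 0],
    [0.0215, 0.034, 0.0005, 0, 0, 0],
    [0.0215, 0.034, 0.0005, 0, 0, 0],
    [0.0215, 0.034, 0.0005, 0, 0, 0],
    [0.0215, 0.034, 0.0005, 0, 0, 0],
    [0.0215, 0.034, 0.0005, 0, 0, 0],
    [0.0215, 0.034, 0.0005, 0, 0, 0],
    [0.0215, 0.034, 0.0005, 0, 0, 0],
    [0.0215, 0.034, 0.0005, 0, 0, 0],
    [0.0215, 0.034, 0.0005, 0, 0, 0],
    [0.0215, 0.034, 0.0005, 0, 0, 0],
    [0.0215, 0.034, 0.0005, 0, 0, 0],
    [0.0215, 0.034, 0.0005, 0, 0, 0],
    [0, 0, 0, 0, 0, 0],
    [0, 0, 0, 0, 0, 0]
  ]
}}

```text
clock: 23.85
tool_pos: [0.6167, 0.2657, 0.2219]
ee_rot: [-0.0, 0.304, 0.953, 0.0]
ft_force: [0.1, -0.1, -1.7]
finger_gap: 0.0144
gripper_force: 58.7
```

Run:
```python
from h import *
p,R,s=cur();print(p,s['clock'],s['ft_force'],R.apply([0,0,1]));zt=R.apply([0,0,1]);tip=p+.091*zt
o=np.zeros((600,800,3),np.uint8)
c=calibration('wrist');w=camera('wrist');print('wrist tip',proj(c,tip),'rim c',proj(c,(.619,.2645,.08)),landmark_of('pot_rim','wrist')[:1])
a=np.linspace(0,2*np.pi,60)
def draw(im,c):
    q=np.array([proj(c,(.619+.036*np.cos(t),.2645+.036*np.sin(t),.08)) for t in a]);[cv2.circle(im,tuple(int(round(v)) for v in x),0,(0,255,0),-1) for x in q]
w=w.copy();draw(w,c);o[:375,:500]=cv2.resize(w,(500,375))
c=calibration('scene');s=camera('scene').copy();draw(s,c);u=proj(c,(.619,.2645,.09)).astype(int);print(u,'scene tip',proj(c,tip),landmark_of('burnisher_tip','scene')[:1])
o[:300,500:]=cv2.resize(s[u[1]-50:u[1]+50,u[0]-50:u[0]+50],(300,300))
c=calibration('top');t=camera('top').copy();draw(t,c);u=proj(c,(.619,.2645,.08)).astype(int)
o[300:,500:]=cv2.resize(t[u[1]-50:u[1]+50,u[0]-50:u[0]+50],(300,300))
cv2.imwrite('pics/c7.png',o)
R2=frame([0,0,-1],R.apply([0,1,0]));plan([.619,.2645,.225],R2)
```

```text
[0.6167 0.2657 0.2219] 23.85 [ 0.0764 -0.0658 -1.6891] [-0.0005  0.0005 -1.    ]
wrist tip [321.2734 247.884 ] rim c [321.7265 227.9298] [{'point': [324.0, 224.2], 'score': 0.57}]
[410 182] scene tip [413.1505 165.9539] [{'point': [410.2, 163.8], 'score': 0.87}]
turn total [-0.      0.0005 -0.0033] min rows 0.042309848849829405 | then shift total [ 0.0012  0.0039 -0.0044] min rows 0.08660763512037163
```

View pics/c7.png

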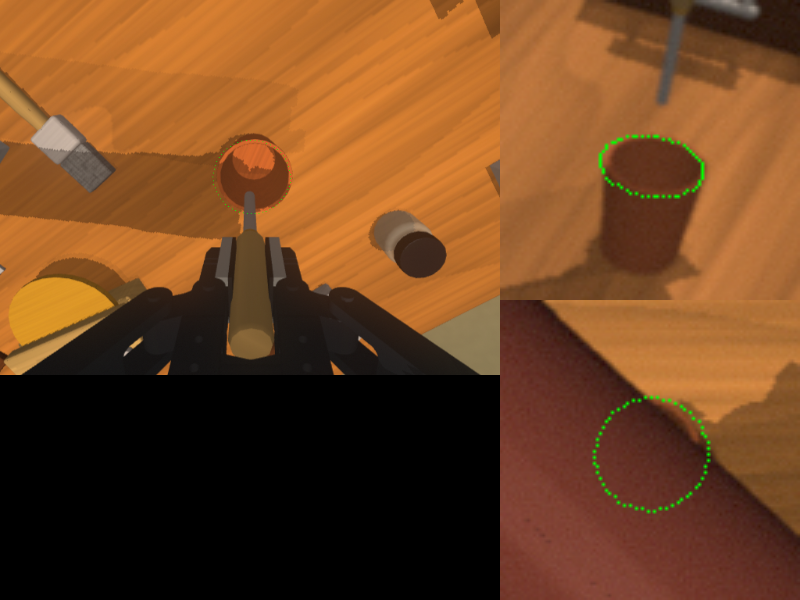

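{"method": "servo_tool", "body": {
  "rows": [
    [0.0012, 0.0039, 0, 0, 0, 0],
    [0, 0, 0.019, 0, 0, 0],
    [0, 0, 0.019, 0, 0, 0],
    [0, 0, 0.019, 0, 0, 0],
    [0, 0, 0.019, 0, 0, 0],
    [0, 0, 0.019, 0, 0, 0],
    [0, 0, 0.019, 0, 0, 0],
    [0, 0, 0.019, 0, 0, 0],
    [0, 0, 0.019, 0, 0, 0],
    [0, 0, 0.019, 0, 0, 0],
    [0, 0, 0.019, 0, 0, 0],
    [0, 0, 0.003, 0, 0, 0],
    [0, 0, 0.003, 0, 0, 0],
    [0, 0, 0.003, 0, 0, 0],
    [0, 0, 0.003, 0, 0, 0],
    [0, 0, 0, 0, 0, 0],
    [0, 0, 0, 0, 0, 0]
  ]
}}

```text
clock: 25.52
tool_pos: [0.6188, 0.2661, 0.1016]
ee_rot: [0.0, 0.306, 0.952, 0.0]
ft_force: [-0.4, 0.2, 0.3]
finger_gap: 0.0143
gripper_force: 58.7
```

{"method": "servo_tool", "body": {
  "rows": [
    [0, 0, 0.0025, 0, 0, 0],
    [0, 0, 0, 0, 0, 0],
    [0, 0, 0, 0, 0, 0]
  ]
}}

```text
clock: 25.77
tool_pos: [0.6186, 0.266, 0.0998]
ee_rot: [0.0, 0.306, 0.952, 0.0]
ft_force: [-0.3, 0.5, -1.1]
finger_gap: 0.0141
gripper_force: 58.7
```

{"method": "servo_tool", "body": {
  "rows": [
    [0, 0, 0.002, 0, 0, 0],
    [0, 0, 0, 0, 0, 0],
    [0, 0, 0, 0, 0, 0]
  ]
}}

```text
clock: 26.02
tool_pos: [0.6186, 0.2659, 0.0985]
ee_rot: [0.0, 0.306, 0.952, 0.0]
ft_force: [0.1, -0.2, 0.1]
finger_gap: 0.0145
gripper_force: 58.7
```

{"method": "servo_tool", "body": {
  "rows": [
    [0, 0, 0.002, 0, 0, 0],
    [0, 0, 0, 0, 0, 0],
    [0, 0, 0, 0, 0, 0]
  ]
}}

```text
clock: 26.27
tool_pos: [0.6186, 0.266, 0.0973]
ee_rot: [0.0, 0.306, 0.952, 0.0]
ft_force: [-0.1, -0.7, 0.6]
finger_gap: 0.0146
gripper_force: 58.7
```

{"method": "servo_tool", "body": {
  "rows": [
    [0, 0, 0, 0, 0, 0],
    [0, 0, 0, 0, 0, 0],
    [0, 0, 0, 0, 0, 0],
    [0, 0, 0, 0, 0, 0],
    [0, 0, 0, 0, 0, 0],
    [0, 0, 0, 0, 0, 0],
    [0, 0, 0, 0, 0, 0],
    [0, 0, 0, 0, 0, 0],
    [0, 0, 0, 0, 0, 0],
    [0, 0, 0, 0, 0, 0]
  ],
  "fingers": 1
}}

```text
clock: 27.1
tool_pos: [0.6186, 0.266, 0.0973]
ee_rot: [0.0, 0.306, 0.952, 0.0]
ft_force: [0.5, -0.9, -0.1]
finger_gap: 0.0857
gripper_force: 0.0
```

Run:
```python
from h import *
p,R,s=cur();print(p,s['finger_gap'],s['ft_force'],s['clock'])
o=np.zeros((480,800,3),np.uint8);o[:375,:500]=cv2.resize(camera('wrist'),(500,375))
s=camera('scene');o[:300,500:]=cv2.resize(s[110:230,350:470],(300,300));cv2.imwrite('pics/c8.png',o)
```

```text
[0.6186 0.266  0.0973] 0.08569432967202721 [ 0.5279 -0.9496 -0.137 ] 27.1
```

View pics/c8.png

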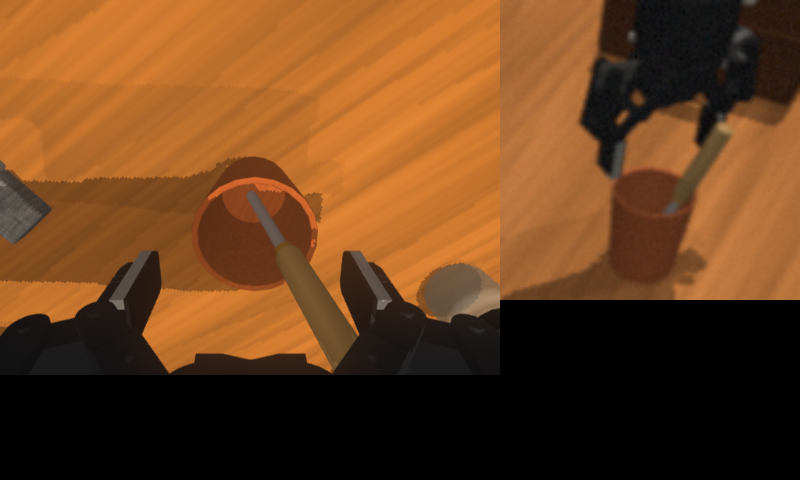

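{"method": "servo_tool", "body": {
  "rows": [
    [0.012, 0.003, 0, 0, 0, 0],
    [0.012, 0.003, 0, 0, 0, 0],
    [0.012, 0.003, 0, 0, 0, 0],
    [0.006, 0, -0.01, 0, 0, 0],
    [0, 0, -0.025, 0, 0, 0],
    [0, 0, -0.035, 0, 0, 0],
    [0, 0, -0.035, 0, 0, 0],
    [0, 0, -0.035, 0, 0, 0],
    [0, 0, -0.035, 0, 0, 0],
    [0, 0, -0.035, 0, 0, 0],
    [0, 0, 0, 0, 0, 0],
    [0, 0, 0, 0, 0, 0],
    [0, 0, 0, 0, 0, 0],
    [0, 0, 0, 0, 0, 0]
  ]
}}

```text
clock: 28.37
tool_pos: [0.601, 0.2846, 0.2228]
ee_rot: [0.0, 0.306, 0.952, -0.0]
ft_force: [-1.0, -0.2, 0.7]
finger_gap: 0.0856
gripper_force: 0.0
```

Run:
```python
from h import *
p,R,s=cur();print(p,s['ft_force'],s['clock'])
o=np.zeros((480,800,3),np.uint8);o[:375,:500]=cv2.resize(camera('wrist'),(500,375))
s=camera('scene');o[:300,500:]=cv2.resize(s[110:230,350:470],(300,300));cv2.imwrite('pics/c9.png',o)
for n in ('scene','top'):
    cal=calibration(n);camera(n)
    for q in('file','brush','bench_block','pot'): r=landmark_of(q,n)[:1];print(n,q,r and (onz(cal,r[0]['point'],0),r[0]['score']))
```

```text
[0.601  0.2846 0.2228] [-1.0196 -0.1624  0.7346] 28.3667
scene file (array([ 0.4643, -0.0993,  0.    ]), 0.6)
scene brush (array([0.4612, 0.0958, 0.    ]), 0.92)
scene bench_block (array([0.4184, 0.0047, 0.    ]), 0.58)
scene pot (array([0.6101, 0.262 , 0.    ]), 0.81)
top file (array([ 0.468 , -0.1018,  0.    ]), 0.66)
top brush (array([0.458 , 0.1096, 0.    ]), 0.86)
top bench_block (array([0.4178, 0.0051, 0.    ]), 0.96)
top pot (array([0.6179, 0.2724, 0.    ]), 0.75)
```

View pics/c9.png

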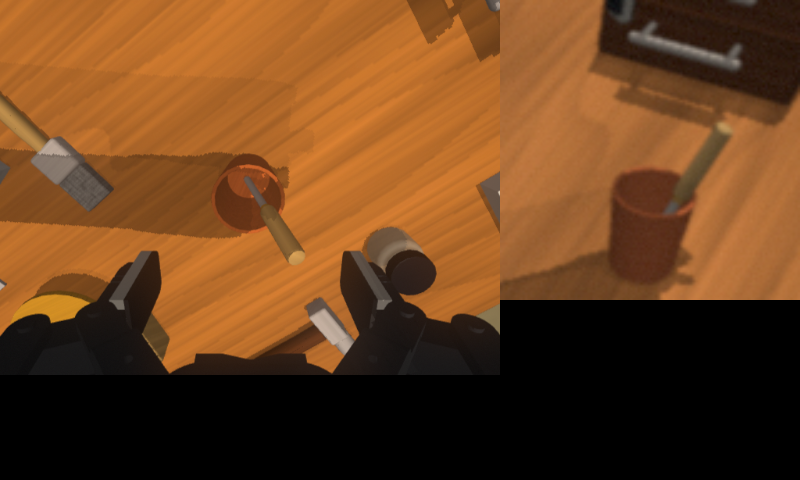

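The burnisher stands in the pot, leaning on the rim. The gripper is clear and the other items haven't moved.

```bash
python3 -c "from workcell import *;print(sign_off())"
```

```text
the job is handed in; nothing more can be done
None
```

The job is handed in: I drew the burnisher from the block, rubbed it round the whole free rim from left to right at about 3–6 N, and left it standing in the pot, leaning on the rim; the arm's moves ended at about 28 s and the other tools and loose items were left alone.

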